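Press the cufflink insert flush and snap the box shut

ROBOT

A 6-joint arm with a two-finger parallel gripper is mounted at the origin on the work surface. World frame = base frame: x ahead of the robot, y to its left, z up, the work surface at z = 0. Lengths are in mm, angles in rad, forces in N, time in s.
With the tool pointing down it reaches from about 400 to 925 mm from the base axis. Payload 3.4 kg.
Tool frame: the origin (TCP) lies midway between the tips of the shut fingers; the grasp point (between the pads) lies 19 mm behind it (arm.grasp_offset is the distance from the TCP to the grasp point, in mm); z points along the fingers, y is the line along which they close (so a half turn about z gives the same grasp; the last joint's range is limited). The gripper opens to 85 mm and grips with 20 to 120 N. Pads are 22 mm wide; open, the fingers measure 114 mm over their backs; the gripper's body (76 mm by 85 mm) begins 54 mm behind the grasp point. The pads swing forward as they close: fully open they stand 13 mm farther back than shut.
Start: joints at [-0.073, 0.307, 1.506, -0, 1.328, -0.073], TCP at [575.005, -0.025, 231.305] pointing down, gripper open.
Joint ranges: [-3.12, 3.12], [-1.05, 2.28], [0.14, 2.33], [-1.42, 4.57], [0.1, 2.73], [-2.68, 2.68]. Speed limits (rad/s): [2.57, 2.57, 3.14, 3.14, 3.14, 3.14].

INTERFACE

Orientations are given as a 3x3 rotation matrix whose columns are the frame's x, y, z axes.
In Python, from station import arm, snapshot, order gives the robot as it stands. The module is installed in compiled form; this text tells all that it offers.
- The arm moves only by the tool step_arm, never from a script. Its argument "plan" is one flat list of numbers, 6 for each row, row after row: the shift along the tool's x, y, z in units of 40 mm (1.0 is 40 mm), then the turn, a rotation vector about the tool's x, y, z in units of 5 degrees (1.0 is 5 degrees). A call has 1 to 12 rows; each row shifts and turns the commanded pose from where the row before left it, along the tool's axes as they then stand; what a row does not reach is not made up. A row lasts 1/8 s, in which the tool goes at most 62.5 mm and 10.7 degrees, less where a joint would pass 70% of its speed; a pose out of reach is approached as far as the arm can. A call is refused whole if a number of a shift passes 1 or a number of a turn 1, either way. A call with a gripper value outside its range is refused whole. "gripper" is the opening, from 0 (shut) to 1 (fully open), set as the call begins (left out, the last holds). The fingers move at their own pace and stop on an object; "newtons" is the grip in N (left out, the last holds). Time passes only in rows, so rows that do not move let the fingers close. It gives the time, the measured TCP pose, the force, the opening and the grip force at its end, in the units of the state.
- arm.sense(): the state, without advancing time (a new reading comes with each control period).
- snapshot(name): name is "scene" or "side" or "wrist"; returns a dict with "color" (480x640x3 uint8, red, green, blue), "z_map" (480x640 float32, mm along the optical axis (not along the pixel's ray), 0 where there is no reading), "fx", "fy", "cx", "cy" (pixels), "world_from_camera" (4x4, takes a point from camera to world coordinates). Camera axes: x right, y down, z forward; pixel columns grow to the right and rows downward; lengths in mm; the calibration is good to about 2 mm. A picture is of the moment at which its call begins.
- order.hand_in(): hands the job in; it is judged then, once.
The state is a dict: "clock": time; "q": joint angles; "qd": joint speeds; "joint_torque": joint torques, N m; "tcp_pos": TCP position; "tcp_rot": TCP orientation; "ft_force": force on the tool from outside, world axes, zero at the start; "moment": the same for the moment, N m; "finger_gap": finger opening in mm; "gripper_force": force on a finger pad.
Only numpy, scipy, OpenCV 4.12 (cv2) and the standard library are available. Lean on these libraries where they do the work, as an engineer would, in place of code of your own. Each camera call takes 0.05 s, during which the arm holds its last target. There are 200 camera calls.

TASK

Put the cufflink insert back into the open chrome box: lower it into the well without dropping it and press it fully home, so that its deck is level and flush with the rim, while the lid is still open. Then close the lid and press its front down until the spring clip snaps shut. Leave everything else on the ledge where it is.

Things in the scene. Friction and masses are not known exactly. Their poses are not given: they have to be found in the camera images.
- box: Chrome cufflink box, fixed to the ledge: a body 88 (its x) x 120 (its y) x 34 mm high with a rectangular well 72 x 104 mm, 24 mm deep, in the middle of its top, lined dark red. Origin: centre of the underside; z up. The lid is hinged along the rim on its +x side; the spring clip is in the middle of its -x (front) side.
- box_mouth (a point): Centre of the well's mouth, level with the rim, 34 mm above the ledge; axes as the box's. Round spring catches low in the well's long walls hold the insert about 7 mm proud until it is pressed past them: some 5 to 12 N straight down at its middle, one side often yielding before the other; then it lies level on the well's floor, flush.
- clip_top (a point): Top of the spring clip in the middle of the box's front, 12 mm above the rim. It stands 4 to 10 mm out in front of the box wall.
- lid_hinge (a point): Middle of the lid's hinge line, on the box's rim: 44 mm from the box's centre towards its +x, 34.5 mm above the ledge.
- lid_front (a point): Middle of the lid's front edge, on its outer (top) face. The lid is a hollow chrome cover 88 mm from hinge to front, 120 mm wide, 26 mm deep, open below (inner depth 22 mm). This point lies 88 mm from the hinge along the lid and 26 mm out from it square to the lid: 60.5 mm above the ledge when shut.
- lid (a joint): Lid angle in rad: 0 shut, 1.75 to 1.95 at the start (standing, leaning back a little; stop at 2.0). The hinge is stiff: the lid stays where it is left, and 1 to 2 N at its front moves it. Over the front's last 8 mm its lip rides over the spring clip, taking about 5 to 9 N down at the middle of the front; then the clip holds it at 0. Resting unlatched on the clip it reads about 0.07.
- insert: Cufflink insert: a dark blue block 68 (its x) x 100 (its y) x 24 mm with a 3 mm bevel around its bottom edge, 130 to 200 g, cufflinks set in its deck (they stand 5 mm above it). It fits the well with 2 mm to spare on each side, its y along the box's y, either way round. Origin: centre of the underside. It starts upright on the ledge.
- insert_deck (a point): Centre of the insert's deck (its top face, under the lift bar), 24 mm above its underside.
- lift_bar (a point): Centre of the top of the insert's chrome lift bar, the part to hold it by: a solid bar across the middle of the deck, 40 mm long along the insert's x, 12 mm thick along its y, standing 18 mm above the deck (top 42 mm above the insert's underside).
- tie_tray: Bystander: black acrylic tie-bar tray with four tie bars, 80 x 200 x 18 mm. Origin: centre of underside.
- valet_tray: Bystander: dark wooden valet tray, 170 x 220 x 28 mm. Origin: centre of underside.
- watch: Bystander: wristwatch on its grey pillow, 75 x 45 x 44 mm, in the valet tray. Origin: centre of underside.
- collar_case: Bystander: white plastic collar stay case, 38 x 95 x 15 mm. Origin: centre of underside.
- polish_tin: Bystander: brown round shoe polish tin, 65 mm across, 22 mm high. Origin: centre of underside.
- ring_dome: Bystander: glass dome over a white ring dish on a round wooden base, 112 mm across, 115 mm high; fragile. Origin: centre of underside.
- cologne: Bystander: amber cologne bottle with a black cap, 32 x 50 x 107 mm. Origin: centre of underside.
- brush: Bystander: wooden clothes brush lying bristles down, 165 x 56 x 33 mm. Origin: centre of underside.
Not all that is in view belongs to the job. Of the things that look like the insert, take the one that is nearest to the robot's base at the start.

How it is judged:
By the outcome, as a careful person would: the job done as asked, in the order asked, and still so for the second after the job is handed in, with the robot touching nothing.
It also fails if it takes over 58 s, if anything falls off the work surface, if the arm or the gripper's body presses on something with over 40 N, if the wrist force passes 120 N, or if a joint passes its speed limit or range.

## Working session

There is one attempt and no reset: what is moved stays moved. The work goes in short steps, Python scripts to look and compute and a tool call to move; the robot and the scene stay as the last step left them, time stands still between calls to the robot, and variables do not carry over. Pictures are saved under pics/ and viewed, at most 10 in all, crops included, and the job is handed in when it is done.

Besides the shell and the picture viewer there is one more tool, called as a command line: name --argument value ..., lists and objects as JSON in quotes. step_arm: Moves the arm, as the interface text tells. Its arguments: {"type":"object","properties":{"plan":{"type":"array"},"gripper":{"type":"number"},"newtons":{"type":"number"}},"required":["plan"]}

```bash
mkdir -p pics
cat > h.py <<'E'
import numpy as np, cv2
from station import arm, snapshot, order
def cloud(s):
    z=s["z_map"]; v,u=np.mgrid[:480,:640]
    P=np.stack([(u-s["cx"])/s["fx"]*z,(v-s["cy"])/s["fy"]*z,z,np.ones_like(z)],-1)@np.array(s["world_from_camera"]).T
    P=P[...,:3]; P[z==0]=np.nan
    return P
def save(n,im): cv2.imwrite("pics/"+n+".png",im[...,::-1])
E
python3 - <<'E'
from h import *
ims=[]
for n in ["scene","side"]:
    s=snapshot(n); np.savez(n,**s); save(n,s["color"]); print(n,np.round(s["world_from_camera"],3).tolist())
print(arm.sense())
E
```

```text
scene [[0.857, 0.354, -0.374, 1102.122], [0.515, -0.604, 0.608, -846.301], [-0.011, -0.714, -0.7, 1048.677], [0.0, 0.0, 0.0, 1.0]]
side [[0.896, -0.294, 0.332, 220.193], [-0.444, -0.6, 0.666, -769.281], [0.003, -0.744, -0.668, 814.29], [0.0, 0.0, 0.0, 1.0]]
{'clock': 0.1, 'q': array([-7.34810140e-02,  3.07466081e-01,  1.50753803e+00, -3.55936269e-05,
        1.32841399e+00, -7.34902165e-02]), 'qd': array([ 4.63793844e-05, -1.91080105e-03, -1.74163873e-03, -6.98286060e-05,
        1.52299116e-03,  1.37206565e-03]), 'joint_torque': array([ 4.70438190e-04, -4.58528459e+01, -2.52607870e+01, -1.75910814e-04,
        5.54533050e-03,  5.92343241e-08]), 'tcp_pos': array([5.74369411e+02, 1.99516517e-02, 2.30493338e+02]), 'tcp_rot': array([[-1.76862902e-05,  9.99998338e-01, -1.82305032e-03],
       [ 9.99999995e-01,  1.78678128e-05,  9.95545294e-05],
       [ 9.95869379e-05, -1.82304855e-03, -9.99998333e-01]]), 'ft_force': array([-0.61739157,  0.45383538,  0.0608589 ]), 'moment': array([ 0.0315564 , -0.04964627, -0.05317578]), 'gripper_force': 0.0, 'finger_gap': 85.54583010561267}
```

View pics/scene.png

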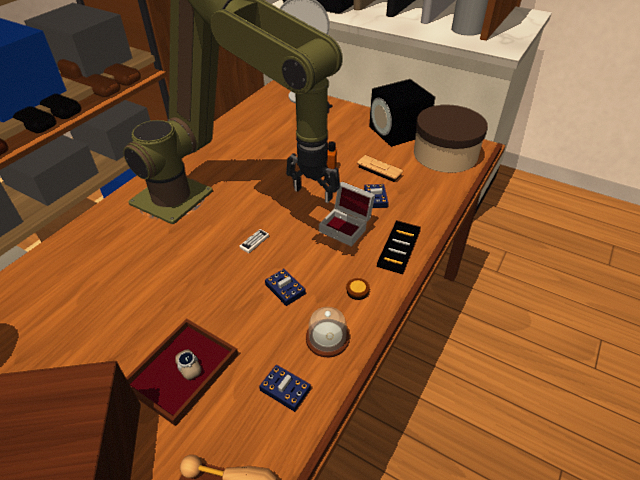

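View pics/side.png

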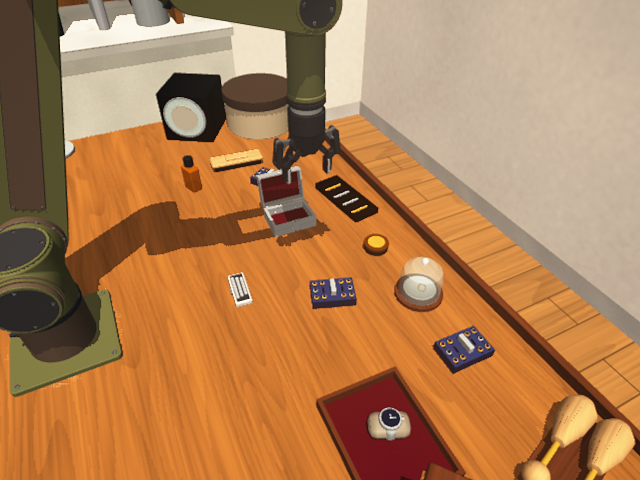

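Three things look like the insert. In the scene view they are at A (285,286), B (285,386) and C (376,195, behind the box); in the side view at (333,292), (463,348) and (262,176). The box is at (347,220) with its lid up, about under the gripper. I'll measure the distances from the base and crop in on the nearest.

Run:
```python
from h import *
crops=[]
for n in ["scene","side"]:
    s=dict(np.load(n+".npz")); P=cloud(s); c=s["color"].astype(int)
    m=((c[...,2]>c[...,0]*1.25)&(c[...,2]>c[...,1]*1.2)&(c[...,2]>35)&(P[...,2]>-5)&(P[...,2]<60)&(P[...,0]>250)).astype(np.uint8)
    k,l,st,ce=cv2.connectedComponentsWithStats(cv2.morphologyEx(m,cv2.MORPH_CLOSE,np.ones((5,5))))
    for i in range(1,k):
        if st[i,4]<60: continue
        Q=P[l==i]; Q=Q[np.isfinite(Q).all(1)]
        T=Q[(Q[:,2]>20)&(Q[:,2]<28)]
        if len(T)<10: continue
        r=cv2.minAreaRect(T[:,:2].astype(np.float32))
        print(n,ce[i].round(),st[i,4],"deck",np.round(r[0],1),np.round(r[1],1),round(r[2],1),"zmed",np.median(T[:,2]).round(1),"R",np.hypot(*r[0]).round())
        # bar
        y,x=ce[i].astype(int); 
        sub=P[np.clip(x-30,0,480):x+30,y-30:y+30].reshape(-1,3)
        B=sub[(sub[:,2]>36)&(sub[:,2]<48)&(np.hypot(*(sub[:,:2]-r[0]).T)<40)]
        if len(B)>5:
            rb=cv2.minAreaRect(B[:,:2].astype(np.float32)); print("   bar",len(B),np.round(rb[0],1),np.round(rb[1],1),round(rb[2],1),np.median(B[:,2]).round(1))
    (u,v)=((285,286),(333,292))[n=="side"]
    crops.append(cv2.resize(s["color"][v-30:v+30,u-40:u+40],(400,300),interpolation=2))
    (u,v)=((350,215),(287,205))[n=="side"]
    crops.append(cv2.resize(s["color"][v-36:v+36,u-48:u+48],(400,300),interpolation=2))
save("crop1",np.vstack([np.hstack(crops[:2]),np.hstack(crops[2:])]))
# box: points near
for n,(u,v) in (("scene",(347,215)),("side",(287,205))):
    s=dict(np.load(n+".npz")); P=cloud(s)[v-50:v+50,u-50:u+50].reshape(-1,3)
    Q=P[(P[:,2]>31)&(P[:,2]<37)]
    np.save("boxq_"+n,P)
    r=cv2.minAreaRect(Q[:,:2].astype(np.float32)); print(n,"rim",len(Q),np.round(r[0],1),np.round(r[1],1),round(r[2],1))
    L=P[(P[:,2]>50)&(P[:,2]<135)]; print("  upper",len(L),L.min(0).round(),L.max(0).round())
```

```text
scene [378. 194.] 218 deck [608.8 342.3] [65.4 96.9] 34.3 zmed 23.1 R 698.0
   bar 34 [607.9 345. ] [37.9 16.7] 36.7 39.8
scene [285. 286.] 548 deck [ 566.6 -148.1] [ 67.9 100.2] 69.1 zmed 23.5 R 586.0
   bar 51 [ 565.1 -147.5] [39.  13.8] 69.3 40.2
scene [285. 386.] 1002 deck [ 737.2 -403.7] [ 68.  100.2] 88.5 zmed 23.4 R 840.0
   bar 83 [ 737.3 -403.4] [39.9 12.8] 83.4 39.7
side [332. 290.] 799 deck [ 568.6 -146.5] [66.5 98.4] 68.8 zmed 24.7 R 587.0
   bar 75 [ 568.7 -145.4] [39.8 12. ] 68.9 41.4
side [465. 348.] 1161 deck [ 739.7 -402.7] [67.4 99.8] 87.4 zmed 24.8 R 842.0
   bar 119 [ 738.8 -402. ] [39.8 14.1] 89.3 41.6
scene rim 364 [590.1 299.9] [403.  123.9] 89.2
  upper 720 [529. 195.  50.] [653. 242. 122.]
side rim 491 [599.8 294.6] [392.3 121.2] 86.4
  upper 928 [533. 195.  50.] [655. 241. 125.]
```

View pics/crop1.png

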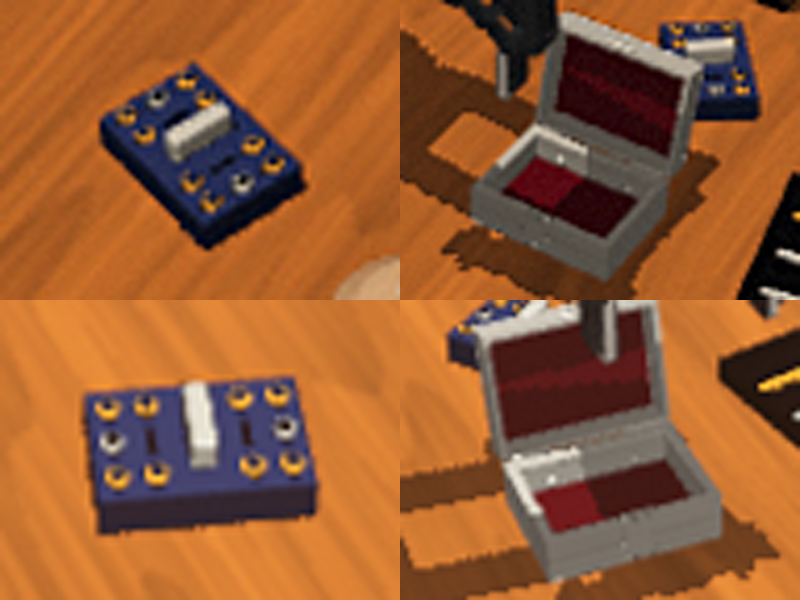

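The crop confirms A, at 586 mm from the base (B is at 840, C at 698): a blue block with its chrome bar at about 69°. The box's front faces -y and its hinge is on the +y side. Next I'll fit the box pose, using the closer points only.

Run:
```python
from h import *
from scipy.optimize import least_squares
for n in ["scene","side"]:
    P=np.load(f"boxq_{n}.npy"); P=P[np.isfinite(P).all(1)]
    P=P[(abs(P[:,0]-594)<90)&(P[:,1]>80)&(P[:,1]<250)]
    for z in (30,34): 
        Q=P[(P[:,2]>z-2.5)&(P[:,2]<z+2.5)&(P[:,1]<225)]; r=cv2.minAreaRect(Q[:,:2].astype(np.float32)); print(n,z,len(Q),np.round(r[0],1),np.round(r[1],1),round(r[2],1))
    # front wall: z 5..28, small y
    F=P[(P[:,2]>5)&(P[:,2]<29)]
    lo=[];
    for x in np.arange(540,655,6):
        q=F[abs(F[:,0]-x)<3]
        if len(q)>2: lo.append((x,np.sort(q[:,1])[:3].mean()))
    lo=np.array(lo); k=np.polyfit(lo[:,0],lo[:,1],1); 
    for _ in range(3):
        g=abs(np.polyval(k,lo[:,0])-lo[:,1])<2.5; k=np.polyfit(lo[g,0],lo[g,1],1)
    print(" front slope deg",np.degrees(np.arctan(k[0])).round(2),"y at 594",np.polyval(k,594).round(1),g.sum(),lo.round().tolist())
    C=P[(P[:,2]>38)&(P[:,2]<50)&(P[:,1]<160)]; print(" clip",len(C),C.mean(0).round(1) if len(C) else "")
    H=P[(P[:,2]>60)&(P[:,2]<130)&(P[:,1]>190)&(P[:,1]<245)]
    r=cv2.minAreaRect(H[:,:2].astype(np.float32)); print(" lid",np.round(r[0],1),np.round(r[1],1),round(r[2],1))
    # lid edge plane (open rim side): lowest y points at each z
    for z in range(45,130,10):
        q=H[(abs(H[:,2]-z)<4)];
        if len(q)>4: print("   z",z,"y",np.sort(q[:,1])[:3].round(1),q[:,1].max().round(1),"x",q[:,0].min().round(1),q[:,0].max().round(1))
    Z=P[(P[:,2]>30)&(P[:,2]<37)]
    E=P[(P[:,2]>8)&(P[:,2]<12)]; print(" floor x",len(E))
```

```text
scene 30 230 [587.5 160. ] [123.5 124.9] 88.3
scene 34 275 [588.4 159.5] [122.2 121. ] 87.3
 front slope deg -2.76 y at 594 102.8 14 [[540.0, 107.0], [546.0, 104.0], [552.0, 104.0], [558.0, 105.0], [564.0, 104.0], [570.0, 103.0], [576.0, 100.0], [582.0, 97.0], [588.0, 100.0], [594.0, 99.0], [600.0, 102.0], [606.0, 103.0], [612.0, 100.0], [618.0, 102.0], [624.0, 101.0], [630.0, 101.0], [636.0, 100.0], [642.0, 102.0], [648.0, 110.0]]
 clip 13 [586.1  98.3  42.9]
 lid [591.5 220.7] [ 43.2 123.6] 86.2
   z 65 y [195.1 201.4 201.5] 232.7 x 531.3 651.6
   z 75 y [198.1 198.2 201.4] 232.0 x 528.9 652.0
   z 85 y [202.3 204.5 206. ] 235.4 x 533.4 651.8
   z 95 y [204.7 205.6 206.2] 236.6 x 532.0 651.7
   z 105 y [205.5 208.4 210.6] 241.5 x 535.6 653.1
   z 115 y [206.2 208.4 208.8] 238.8 x 532.6 652.9
 floor x 249
side 30 181 [591.2 159.3] [121.6 120.5] 85.4
side 34 418 [591.4 160.8] [124.2 121.2] 86.4
 front slope deg -2.44 y at 594 103.6 15 [[540.0, 107.0], [546.0, 107.0], [552.0, 105.0], [558.0, 106.0], [564.0, 103.0], [570.0, 105.0], [576.0, 102.0], [582.0, 99.0], [588.0, 99.0], [594.0, 99.0], [600.0, 101.0], [606.0, 104.0], [612.0, 103.0], [618.0, 101.0], [624.0, 103.0], [630.0, 103.0], [636.0, 101.0], [642.0, 101.0], [648.0, 102.0]]
 clip 20 [588.4  99.9  43. ]
 lid [594.8 220.2] [ 41.1 121.6] 85.1
   z 65 y [195.  196.3 197.4] 230.2 x 533.7 653.8
   z 75 y [199.8 200.2 204.1] 232.5 x 533.3 652.5
   z 85 y [203.3 203.7 203.9] 234.6 x 534.0 653.2
   z 95 y [204.2 208.2 209.7] 236.1 x 534.6 653.6
   z 105 y [205.2 206.4 207.8] 235.9 x 534.6 652.7
   z 115 y [205.  207.3 209.5] 240.6 x 534.1 655.2
   z 125 y [209.7 210.  211.4] 217.6 x 553.6 648.7
 floor x 324
```

Run:
```python
from h import *
s=snapshot("wrist"); np.savez("w0",**s); save("w0",s["color"]); P=cloud(s)
print(s["fx"],np.round(s["world_from_camera"],3).tolist())
m=(abs(P[...,2]-34)<4)&(abs(P[...,0]-592)<80)&(abs(P[...,1]-148)<65); print(m.sum())
Q=P[m]; 
if len(Q)>20: print(cv2.minAreaRect(Q[:,:2].astype(np.float32)),np.median(Q[:,2]))
```

```text
346.1104350726861 [[1.0, -0.0, -0.001, 573.973], [-0.0, -0.952, -0.306, 78.674], [-0.001, 0.306, -0.952, 373.853], [0.0, 0.0, 0.0, 1.0]]
3128
((588.5721435546875, 146.07180786132812), (81.0860366821289, 120.47425842285156), 86.91014862060547) 34.67319665977843
```

step_arm --plan '[-0.92,-0.045,0.5,0,0,0,-0.92,-0.045,0.5,0,0,0,-0.92,-0.045,0.5,0,0,0,-0.92,-0.045,0.5,0,0,0,0,0,0,0,0,0.84,0,0,0,0,0,0.84,0,0,0,0,0,0.84,0,0,0,0,0,0.84,0,0,0,0,0,0.84,0,0,0,0,0,0]' --gripper 0.4 --newtons 40

```text
clock: 1.4
tcp_pos: [567.6, -147.2, 151.0]
tcp_rot: [[0.358, 0.934, -0.001], [0.934, -0.358, 0.0], [-0.0, -0.001, -1.0]]
ft_force: [0.1, 0.6, -0.9]
finger_gap: 34.1
gripper_force: 0.0
```

Run:
```python
from h import *
s=snapshot("wrist"); np.savez("w1",**s); P=cloud(s)
a=dict(np.load("w0.npz"))
save("w01",np.vstack([cv2.resize(a["color"],(400,300)),cv2.resize(s["color"],(400,300))]))
d=np.hypot(P[...,0]-567,P[...,1]+147)
T=P[(d<62)&(abs(P[...,2]-24)<3)]; B=P[(d<30)&(P[...,2]>36)&(P[...,2]<46)]
for n,q in (("deck",T),("bar",B)):
    if len(q)>10: print(n,len(q),cv2.minAreaRect(q[:,:2].astype(np.float32)),np.median(q[:,2]))
st=arm.sense(); print(st["tcp_pos"].round(1),st["tcp_rot"].round(3).tolist(),st["ft_force"].round(2),st["finger_gap"])
```

```text
deck 7877 ((566.639892578125, -145.04893493652344), (68.74127960205078, 100.31440734863281), 69.98233795166016) 25.06716015448785
bar 772 ((566.6487426757812, -144.4214324951172), (39.54548263549805, 11.57748031616211), 69.25919342041016) 42.423538269508825
[ 567.6 -147.2  151. ] [[0.357, 0.934, -0.001], [0.934, -0.357, 0.0], [-0.0, -0.001, -1.0]] [ 0.59 -0.57  0.02] 34.16043569237561
```

View pics/w01.png

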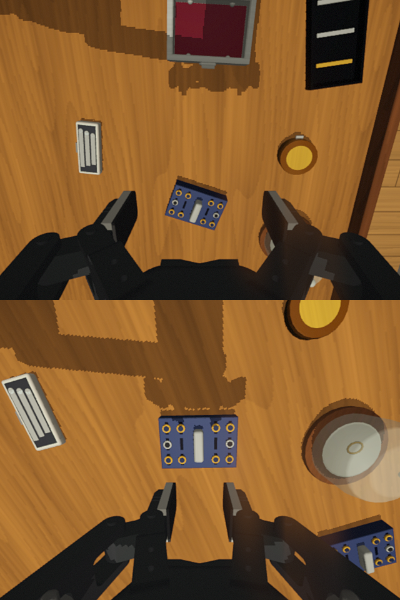

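The top panel (start view) shows the box front at (212,60), with the clip in the middle. The bottom panel shows the insert under the hand, with its bar at (198,445) lined up with the closing direction. Descending and gripping.

step_arm --plan '[0.03,-0.03,0.65,0,0,0,0,0,0.65,0,0,0,0,0,0.65,0,0,0,0,0,0.65,0,0,0,0,0,0.3,0,0,0,0,0,0.2,0,0,0,0,0,0,0,0,0,0,0,0,0,0,0]'

```text
clock: 2.45
tcp_pos: [567.8, -145.9, 28.1]
tcp_rot: [[0.358, 0.934, 0.002], [0.934, -0.358, -0.001], [0.0, 0.002, -1.0]]
ft_force: [-0.5, 0.7, -0.3]
finger_gap: 34.0
gripper_force: 0.0
```

step_arm --plan '[0,0,0,0,0,0,0,0,0,0,0,0,0,0,0,0,0,0,0,0,0,0,0,0,0,0,0,0,0,0,0,0,0,0,0,0]' --gripper 0.0 --newtons 60

```text
clock: 3.2
tcp_pos: [567.8, -145.9, 28.3]
tcp_rot: [[0.358, 0.934, 0.002], [0.934, -0.358, -0.001], [0.0, 0.002, -1.0]]
ft_force: [-0.1, -0.1, 5.2]
finger_gap: 10.5
gripper_force: 61.6
```

step_arm --plan '[0,0,-0.3,0,0,0,0,0,-0.75,0,0,0,0,0,-0.75,0,0,0,0,0,-0.75,0,0,-0.89,0,0,0,0,0,-0.89,0,0,0,0,0,-0.89,0,0,0,0,0,-0.89,0,0,0,0,0,0]'

```text
clock: 4.2
tcp_pos: [566.8, -145.5, 129.5]
tcp_rot: [[0.057, 0.998, -0.0], [0.998, -0.057, 0.0], [0.0, -0.0, -1.0]]
ft_force: [-0.3, -0.4, -2.0]
finger_gap: 10.2
gripper_force: 60.6
```

step_arm --plan '[0.7,0.04,0,0,0,0,0.7,0.04,0,0,0,0,0.7,0.04,0,0,0,0,0.7,0.04,0,0,0,0,0.7,0.04,0,0,0,0,0.7,0.04,0,0,0,0,0.7,0.04,0,0,0,0,0,0,0,0,0,0,0,0,0,0,0,0]'

```text
clock: 5.32
tcp_pos: [588.9, 49.0, 129.2]
tcp_rot: [[0.056, 0.998, -0.001], [0.998, -0.056, -0.001], [-0.001, -0.001, -1.0]]
ft_force: [-0.6, 0.4, -2.0]
finger_gap: 10.4
gripper_force: 60.6
```

Run:
```python
from h import *
s=snapshot("wrist"); np.savez("w2",**s); save("w2",s["color"]); P=cloud(s)
st=arm.sense(); print(st["tcp_pos"].round(1),st["tcp_rot"].round(3).tolist(),st["ft_force"].round(2),st["finger_gap"])
R=st["tcp_rot"]; L=(P-st["tcp_pos"])@R  # tool frame
m=(abs(L[...,0])<50)&(abs(L[...,1])<65)&(L[...,2]>-3)&(L[...,2]<12); q=L[m]
print("insert in tool",len(q),cv2.minAreaRect(q[:,:2].astype(np.float32)),np.percentile(q[:,2],[5,50,95]))
A=np.c_[q[:,:2],np.ones(len(q))]; d=q[abs(q[:,2]-np.median(q[:,2]))<2.5]; c=np.linalg.lstsq(np.c_[d[:,:2],np.ones(len(d))],d[:,2],rcond=None)[0]; print("tilt deg",np.degrees(c[:2]))
m=(abs(P[...,2]-34)<4)&(P[...,1]>92)&(P[...,1]<200)&(abs(P[...,0]-591)<80); Q=P[m]
print("rim",cv2.minAreaRect(Q[:,:2].astype(np.float32)),np.median(Q[:,2]))
f=(P[...,2]<20)&(P[...,2]>4)&(abs(P[...,0]-590)<50)&(abs(P[...,1]-148)<50); F=P[f]
print("floor",len(F),cv2.minAreaRect(F[:,:2].astype(np.float32)),np.median(F[:,2]))
```

```text
[589.   48.7 129.3] [[0.057, 0.998, -0.0], [0.998, -0.057, -0.001], [-0.001, -0.0, -1.0]] [-0.53  0.73 -1.51] 10.106657790014507
insert in tool 19599 ((1.09326171875, -0.3787803649902344), (100.62890625, 68.7914810180664), 89.71638488769531) [-0.78735414  3.13068827  4.93872453]
tilt deg [ 0.17248175 -0.03181911]
rim ((588.48681640625, 153.11334228515625), (94.51099395751953, 120.57186126708984), 86.83822631835938) 34.77682555875714
floor 16591 ((589.2505493164062, 144.55686950683594), (83.23339080810547, 102.47730255126953), 87.11683654785156) 11.480757422247052
```

View pics/w2.png

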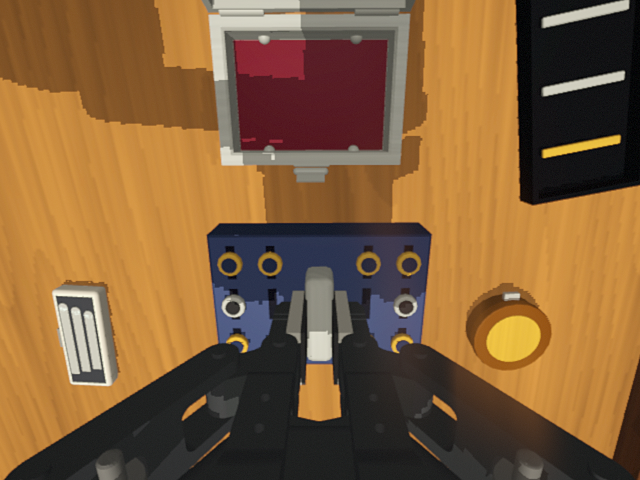

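The wrist view shows the insert held level with its bar between the pads, at (318,310). The whole well is in view at (310,95), with the clip at (310,174). Now I'll refine the well centre relative to the insert.

Run:
```python
from h import *
s=dict(np.load("w2.npz")); P=cloud(s)
th=np.radians(86.9); bx=np.array([np.cos(th),np.sin(th)]); by=np.array([-np.sin(th),np.cos(th)])
c0=np.array([589.,148.]); X=(P[...,:2]-c0)@bx; Y=(P[...,:2]-c0)@by; Z=P[...,2]
rim=(abs(Z-34.7)<2.5)
def ed(m,v,lo): q=np.sort(v[m]); return np.percentile(q,2 if lo else 98).round(2),len(q)
# outer front, per-lateral bands
for a,b in ((-55,-35),(-35,-18),(18,35),(35,55)):
    m=rim&(Y>a)&(Y<b)&(X<-25)&(X>-60); print("front band",a,ed(m,X,1), "inner", ed(m,X,0))
for a,b in ((-35,-15),(-10,10),(12,30)):
    m=rim&(X>a)&(X<b); mm=m&(Y>40)&(Y<70); m2=m&(Y<-40)&(Y>-70); print("sides",a,"+",ed(mm,Y,0),ed(mm,Y,1),"-",ed(m2,Y,1),ed(m2,Y,0))
b=rim&(abs(Y)<45)&(X>25)&(X<60); print("hinge side",ed(b,X,1),ed(b,X,0))
f=(Z<14)&(Z>6)&(abs(X)<45)&(abs(Y)<60); print("floor X",ed(f,X,1),ed(f,X,0),"Y",ed(f,Y,1),ed(f,Y,0))
```

```text
front band -55 (np.float64(-42.06), 465) inner (np.float64(-25.91), 465)
front band -35 (np.float64(-42.02), 307) inner (np.float64(-34.8), 307)
front band 18 (np.float64(-41.88), 299) inner (np.float64(-34.7), 299)
front band 35 (np.float64(-41.83), 424) inner (np.float64(-26.29), 424)
sides -35 + (np.float64(60.45), 436) (np.float64(46.51), 436) - (np.float64(-59.17), 441) (np.float64(-43.94), 441)
sides -10 + (np.float64(60.46), 453) (np.float64(52.58), 453) - (np.float64(-59.21), 453) (np.float64(-51.29), 453)
sides 12 + (np.float64(60.58), 451) (np.float64(52.56), 451) - (np.float64(-59.1), 442) (np.float64(-51.27), 442)
hinge side (np.float64(37.57), 2834) (np.float64(50.06), 2834)
floor X (np.float64(-32.56), 16678) (np.float64(36.75), 16678) Y (np.float64(-49.82), 16678) (np.float64(51.12), 16678)
```

step_arm --plan '[0.5,-0.03,0,0,0,0,0.5,-0.03,0,0,0,0,0.5,-0.03,0,0,0,0,0.5,-0.03,0,0,0,0,0.49,-0.028,0,0,0,0,0,0,0,0,0,0,0,0,0,0,0,0,0,0,0.5,0,0,0,0,0,0.5,0,0,0,0,0,0.3,0,0,0,0,0,0,0,0,0,0,0,0,0,0,0]'

```text
clock: 6.88
tcp_pos: [589.5, 149.0, 77.9]
tcp_rot: [[0.056, 0.998, 0.001], [0.998, -0.056, 0.0], [0.0, 0.001, -1.0]]
ft_force: [0.1, 0.6, -1.6]
finger_gap: 10.2
gripper_force: 60.5
```

Run:
```python
from h import *
st=arm.sense(); print(st["tcp_pos"].round(1),st["tcp_rot"].round(3).tolist(),st["ft_force"].round(2),st["finger_gap"])
s=snapshot("scene"); t=snapshot("side")
a=cv2.resize(s["color"][165:261,290:418],(400,300),interpolation=2); b=cv2.resize(t["color"][155:251,230:358],(400,300),interpolation=2)
save("h1",np.vstack([a,b]))
```

```text
[589.5 149.   77.9] [[0.056, 0.998, 0.001], [0.998, -0.056, 0.0], [0.0, 0.001, -1.0]] [ 0.11  0.6  -1.6 ] 10.227991578886211
```

View pics/h1.png

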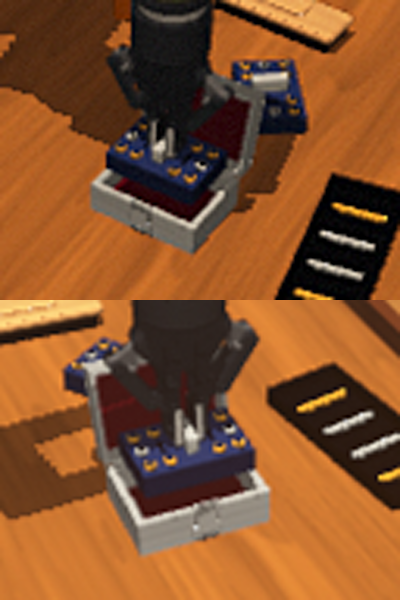

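Both views show the insert level over the well, about 16 mm above the rim. I'll make a small correction and lower slowly while watching the force.

step_arm --plan '[-0.012,-0.018,0.1,0,0,0,0,0,0.2,0,0,0,0,0,0.15,0,0,0,0,0,0.1,0,0,0,0,0,0,0,0,0]'

```text
clock: 7.6
tcp_pos: [587.8, 148.7, 54.7]
tcp_rot: [[0.056, 0.998, -0.001], [0.998, -0.056, -0.0], [-0.0, -0.001, -1.0]]
ft_force: [-1.2, 0.3, -1.2]
finger_gap: 10.5
gripper_force: 60.5
```

step_arm --plan '[0,0,0.08,0,0,0,0,0,0.08,0,0,0,0,0,0.05,0,0,0,0,0,0.04,0,0,0,0,0,0,0,0,0]'

```text
clock: 8.22
tcp_pos: [588.1, 148.8, 45.2]
tcp_rot: [[0.056, 0.998, -0.0], [0.998, -0.056, 0.0], [0.0, -0.0, -1.0]]
ft_force: [-0.6, 1.1, -1.3]
finger_gap: 10.5
gripper_force: 60.6
```

It's in the well without contact. Now pressing past the catches.

step_arm --plan '[0,0,0.04,0,0,0,0,0,0.04,0,0,0,0,0,0.04,0,0,0,0,0,0,0,0,0]'

```text
clock: 8.72
tcp_pos: [589.4, 148.9, 41.3]
tcp_rot: [[0.056, 0.998, 0.003], [0.998, -0.056, 0.0], [0.0, 0.003, -1.0]]
ft_force: [2.0, -0.4, 1.4]
finger_gap: 9.9
gripper_force: 61.0
```

step_arm --plan '[0,0,0.04,0,0,0,0,0,0.04,0,0,0,0,0,0,0,0,0]'

```text
clock: 9.1
tcp_pos: [588.7, 148.8, 38.3]
tcp_rot: [[0.056, 0.998, 0.001], [0.998, -0.056, 0.0], [0.0, 0.001, -1.0]]
ft_force: [-0.8, -1.0, 8.4]
finger_gap: 10.2
gripper_force: 61.9
```

step_arm --plan '[0,0,0.04,0,0,0,0,0,0.03,0,0,0,0,0,0,0,0,0]'

```text
clock: 9.48
tcp_pos: [588.8, 148.8, 38.2]
tcp_rot: [[0.056, 0.998, 0.003], [0.998, -0.056, 0.0], [0.001, 0.003, -1.0]]
ft_force: [-4.5, -0.9, 25.7]
finger_gap: 10.0
gripper_force: 64.2
```

It stops firm at 38.2 mm with 26 N, so it looks home. I'll release, rise and inspect.

step_arm --plan '[0,0,-0.06,0,0,0,0,0,0,0,0,0]'

```text
clock: 9.72
tcp_pos: [588.7, 148.8, 38.3]
tcp_rot: [[0.056, 0.998, 0.002], [0.998, -0.056, 0.0], [0.0, 0.002, -1.0]]
ft_force: [-2.0, 0.5, 12.0]
finger_gap: 10.2
gripper_force: 62.5
```

step_arm --plan '[0,0,0,0,0,0,0,0,0,0,0,0,0,0,0,0,0,0,0,0,-0.4,0,0,0,0,0,-0.8,0,0,0,0,0,-0.8,0,0,0,-0.6,0,-0.6,0,0,0,-0.9,0,0,0,0,0,-0.9,0,0,0,0,0,0,0,0,0,0,0]' --gripper 0.35

```text
clock: 10.98
tcp_pos: [582.8, 50.8, 142.1]
tcp_rot: [[0.059, 0.998, 0.001], [0.998, -0.059, -0.001], [-0.001, 0.001, -1.0]]
ft_force: [-0.0, -0.3, 0.6]
finger_gap: 30.2
gripper_force: 0.0
```

Run:
```python
from h import *
st=arm.sense(); print(st["tcp_pos"].round(1),st["ft_force"].round(2),st["finger_gap"])
s=snapshot("wrist"); P=cloud(s); save("w3",cv2.resize(s["color"],(640,480)))
th=np.radians(86.85); bx=np.array([np.cos(th),np.sin(th)]); by=np.array([-np.sin(th),np.cos(th)])
c0=np.array([588.4,149.6]); X=(P[...,:2]-c0)@bx; Y=(P[...,:2]-c0)@by; Z=P[...,2]; c=s["color"].astype(int)
blue=(c[...,2]>c[...,0]*1.2)&(abs(X)<36)&(abs(Y)<52)&(Z>20)&(Z<50)
for q in (-1,1):
    for r in (-1,1):
        m=blue&(X*q>8)&(Y*r>12); print(q,r,m.sum(),np.median(Z[m]).round(2))
m=blue; k=np.linalg.lstsq(np.c_[X[m],Y[m],np.ones(m.sum())],Z[m],rcond=None)[0]; print(np.degrees(k[:2]),k[2])
rim=(abs(Z-34.5)<4)&(((abs(X+40)<3)&(abs(Y)<55))|((abs(abs(Y)-56)<3)&(abs(X)<35))); print("rim",rim.sum(),np.median(Z[rim]))
H=P[(Z>50)&(Z<140)&(P[...,1]>185)&(P[...,1]<260)&(abs(P[...,0]-592)<65)]; print("lid",len(H),H.min(0).round(1),H.max(0).round(1))
```

```text
[582.8  50.8 142.1] [-0.02 -0.32  0.57] 30.18762172814949
-1 -1 1690 35.18
-1 1 1736 35.17
1 -1 2094 35.22
1 1 2131 35.12
[-0.07035547 -0.1457463 ] 35.287647168325286
rim 3434 34.80544569050467
lid 120 [531.1 194.8  50.1] [651.  203.8  57.1]
```

View pics/w3.png

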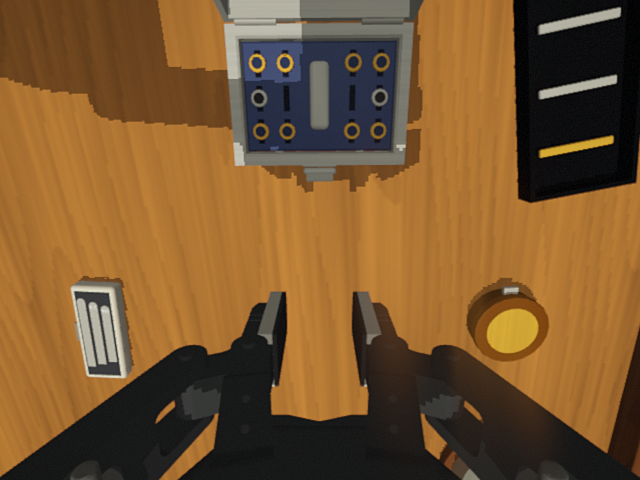

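The deck reads 35.1–35.2 mm at all four corners and the rim 34.8 mm, so it's level and flush. Now the lid: close the fingers, go over it, and come down behind its front edge.

step_arm --plan '[0,0,-0.95,0,0,0,0.9,0,0,0,0,0,0.92,0,0,0,0,0,0.92,0,0,0,0,0,0.92,0,0,0,0,0,0.92,0,0,0,0,0,0.92,0,0,0,0,0,0,0,0.8,0,0,0,0,0,0.8,0,0,0,0,0,0.4,0,0,0,0,0,0,0,0,0]' --gripper 0.0 --newtons 40

```text
clock: 12.4
tcp_pos: [594.1, 272.8, 97.8]
tcp_rot: [[0.055, 0.998, -0.003], [0.998, -0.055, -0.001], [-0.001, -0.003, -1.0]]
ft_force: [-0.5, 0.9, -0.2]
finger_gap: -0.2
gripper_force: 0.0
```

step_arm --plan '[-0.3,0,0,0,0,0,-0.25,0,0,0,0,0,-0.25,0,0,0,0,0,-0.25,0,0,0,0,0,0,0,0,0,0,0]'

```text
clock: 13.02
tcp_pos: [592.7, 229.2, 99.2]
tcp_rot: [[0.057, 0.998, 0.0], [0.998, -0.057, -0.001], [-0.001, 0.0, -1.0]]
ft_force: [1.2, 0.4, -0.4]
finger_gap: 0.1
gripper_force: 0.0
```

```bash
cat >> h.py <<'E'
th=np.radians(86.85); bx=np.array([np.cos(th),np.sin(th)]); by=np.array([-np.sin(th),np.cos(th)]); c0=np.array([588.4,149.6])
def lid():
    for n in ("side","scene"):
        P=cloud(snapshot(n)); X=(P[...,:2]-c0)@bx; Y=(P[...,:2]-c0)@by; Z=P[...,2]
        m=(abs(abs(Y)-45)<12)&(X>-60)&(X<105)&(Z>45)&(Z<150)
        q=np.c_[X[m],Z[m]]; 
        if len(q): i=q[:,1].argsort()[-15:]; print(n,len(q),"top",np.median(q[i],0).round(1),"minX",np.percentile(q[:,0],1).round(1))
    st=arm.sense(); print("tcp boxX,Y",((st["tcp_pos"][:2]-c0)@bx).round(1),((st["tcp_pos"][:2]-c0)@by).round(1),"z",st["tcp_pos"][2].round(1),st["ft_force"].round(1))
E
python3 -c "from h import *; lid()"
```

```text
side 388 top [ 52.2 124.8] minX 41.8
scene 254 top [ 55.5 124.1] minX 40.0
tcp boxX,Y 80.3 0.5 z 98.7 [-0.2 -0.5  0. ]
```

The lid moved to about 1.6 rad, so I'll keep following its arc.

step_arm --plan '[-0.15,0,-0.15,0,0,0,-0.15,0,-0.15,0,0,0,-0.2,0,-0.03,0,0,0,-0.2,0,-0.02,0,0,0,-0.2,0,0.02,0,0,0,-0.2,0,0.03,0,0,0,-0.19,0,0.06,0,0,0,-0.19,0,0.06,0,0,0,0,0,0,0,0,0]'

```text
clock: 14.25
tcp_pos: [588.9, 170.5, 105.5]
tcp_rot: [[0.057, 0.998, -0.001], [0.998, -0.057, -0.001], [-0.001, -0.001, -1.0]]
ft_force: [-0.6, 1.2, -0.3]
finger_gap: 0.2
gripper_force: 0.0
```

```bash
python3 -c "from h import *; lid()"
```

```text
side 200 top [ -0.  115.3] minX -16.9
scene 124 top [ -1.2 113.6] minX -17.7
tcp boxX,Y 21.6 0.6 z 105.7 [ 0.1  0.7 -0.5]
```

step_arm --plan '[-0.17,0,0.1,0,0,0,-0.17,0,0.1,0,0,0,-0.15,0,0.14,0,0,0,-0.15,0,0.14,0,0,0,-0.11,0,0.15,0,0,0,-0.11,0,0.15,0,0,0,0,0,0,0,0,0]'

```text
clock: 15.22
tcp_pos: [586.7, 136.7, 73.9]
tcp_rot: [[0.056, 0.998, -0.002], [0.998, -0.056, -0.0], [-0.0, -0.002, -1.0]]
ft_force: [0.3, 0.3, 0.1]
finger_gap: -0.1
gripper_force: 0.0
```

```bash
python3 -c "from h import *; lid()"
```

```text
side 509 top [-23.9 149.2] minX -43.2
scene 372 top [-23.8 148. ] minX -44.9
tcp boxX,Y -12.5 0.6 z 74.5 [-0.1  0.5  0.2]
```

step_arm --plan '[0,0,-0.4,0,0,0,-0.56,0.01,0,0,0,0,0,0,0.2,0,0,0,0,0,0.2,0,0,0,0,0,0.1,0,0,0,0,0,0.1,0,0,0,0,0,0,0,0,0]'

```text
clock: 16.2
tcp_pos: [586.5, 115.0, 66.5]
tcp_rot: [[0.056, 0.998, -0.001], [0.998, -0.056, 0.0], [0.0, -0.001, -1.0]]
ft_force: [-0.4, -0.5, 0.7]
finger_gap: 0.0
gripper_force: 0.0
```

step_arm --plan '[0,0,0.04,0,0,0,0,0,0.04,0,0,0,0,0,0.03,0,0,0,0,0,0,0,0,0]'

```text
clock: 16.7
tcp_pos: [586.7, 114.3, 63.0]
tcp_rot: [[0.055, 0.998, 0.001], [0.998, -0.055, -0.001], [-0.001, 0.001, -1.0]]
ft_force: [-0.6, -3.0, 3.7]
finger_gap: -0.2
gripper_force: 1.7
```

step_arm --plan '[0,0,0.04,0,0,0,0,0,0.04,0,0,0,0,0,0,0,0,0]'

```text
clock: 17.08
tcp_pos: [587.0, 115.0, 60.4]
tcp_rot: [[0.056, 0.998, 0.001], [0.998, -0.056, 0.0], [0.0, 0.001, -1.0]]
ft_force: [-2.7, -2.0, 9.5]
finger_gap: -0.0
gripper_force: 5.2
```

step_arm --plan '[0,0,0.03,0,0,0,0,0,0.02,0,0,0,0,0,0,0,0,0]'

```text
clock: 17.45
tcp_pos: [587.1, 115.0, 60.2]
tcp_rot: [[0.056, 0.998, 0.002], [0.998, -0.056, 0.0], [0.0, 0.002, -1.0]]
ft_force: [-5.1, -2.4, 19.9]
finger_gap: -0.2
gripper_force: 10.7
```

The lid is hard down at 60.2 mm with 20 N. I'll back off, clear the area and check.

step_arm --plan '[0,0,-0.3,0,0,0,0,0,-0.8,0,0,0,0,0,-0.9,0,0,0,-0.9,0,-0.8,0,0,0,-0.9,0,0,0,0,0,-0.5,0,0,0,0,0,0,0,0,0,0,0,0,0,0,0,0,0]'

```text
clock: 18.45
tcp_pos: [581.2, 23.8, 168.5]
tcp_rot: [[0.056, 0.998, -0.001], [0.998, -0.056, 0.001], [0.001, -0.001, -1.0]]
ft_force: [-0.6, 0.4, -0.2]
finger_gap: 0.2
gripper_force: 0.0
```

Run:
```python
from h import *
out=[]
for n in ("wrist","side","scene"):
    s=snapshot(n); P=cloud(s); X=(P[...,:2]-c0)@bx; Y=(P[...,:2]-c0)@by; Z=P[...,2]
    m=(abs(X)<40)&(abs(Y)<56)&(abs(Z-63)<9); 
    if m.sum()>30:
        k=np.linalg.lstsq(np.c_[X[m],np.ones(m.sum())],Z[m],rcond=None)[0]; print(n,m.sum(),"front z",(k[1]-44*k[0]).round(2),"slope rad",-k[0].round(4),"back",(k[1]+44*k[0]).round(2))
    if n!="wrist": 
        (u,v)=((345,215),(287,205))[n=="side"]; out.append(cv2.resize(s["color"][v-48:v+48,u-64:u+64],(400,300),interpolation=2))
    else: out.append(cv2.resize(s["color"],(400,300)))
save("f",np.vstack(out[:2]))
```

```text
wrist 20455 front z 61.7 slope rad -0.008 back 62.41
side 731 front z 61.21 slope rad -0.0056 back 61.7
scene 612 front z 59.56 slope rad 0.0049 back 59.13
```

View pics/f.png

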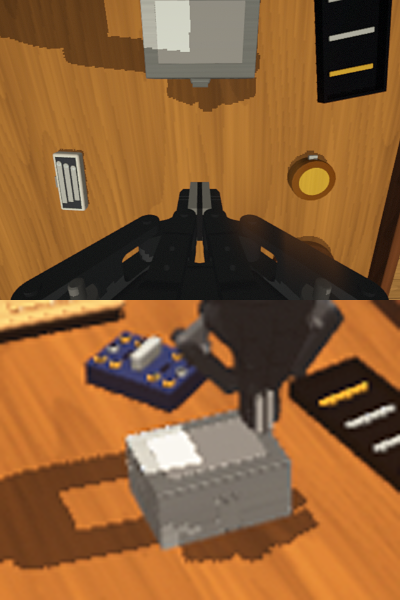

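The views show the lid shut, with its angle near 0 in all three cameras (an unlatched lid would read about 0.07). The gripper is clear and the bystanders in view look undisturbed. Handing in.

```bash
python3 -c "from h import *; print(order.hand_in())"
```

```text
the job is handed in; nothing more can be done
None
```

The insert is pressed home level and flush, the lid is closed with its angle reading about 0 (latched), and the job was handed in at about 18.5 s.

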